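Put the spare cell away and click the battery case shut

ROBOT

A 6-joint arm with a two-finger parallel gripper is mounted at the origin on a cart in front of the work surface, level with it; the furniture and walls round the work are solid. World frame = base frame: x ahead of the robot, y to its left, z up, the work surface at z = 0. Lengths are in m, angles in rad, forces in N, time in s.
With the tool pointing down it reaches from about 0.275 to 1 m from the base axis. Payload 8.4 kg.
Tool frame: the origin (TCP) lies on the mounting face of the last link; the fingertips stand 173 mm ahead of it and the grasp point (between the pads) lies 155 mm ahead of it; z points along the fingers, y is the line along which they close (so a half turn about z gives the same grasp; the last joint's range is limited). The gripper opens to 85 mm and grips with 20 to 120 N. Pads are 22 mm wide; open, the fingers measure 114 mm over their backs; the gripper's body (76 mm by 85 mm) begins 54 mm behind the grasp point. The pads swing forward as they close: fully open they stand 13 mm farther back than shut.
Start: joints at [1.148, 0.353, 1.633, -0, 1.155, -0.002], TCP at [0.255, 0.57, 0.405] pointing down, gripper open.
Joint ranges: [-2.63, 2.63], [-0.92, 2.1], [0.06, 2.66], [-1.3, 4.44], [0, 2.69], [-3.02, 3.02]. Speed limits (rad/s): [2.22, 2.22, 2.79, 3.14, 3.14, 3.14].

INTERFACE

Orientations are given as a 3x3 rotation matrix whose columns are the frame's x, y, z axes.
In Python, from rig import r gives the robot as it stands. Calls block until the motion is done:
- r.move_ptp(position, orientation): joint-space move of the TCP to a pose.
- r.movel(position, vel=0.15, attitude=None): straight line of the TCP; attitude=None keeps the orientation; vel is the mean speed in m/s.
- r.movej(angles): joint-space move.
- r.ungrasp() and r.close(): open the fingers fully, or close them until they stop; the grip force is fixed at half the most.
- r.hold(seconds).
- r.solve_ik(position, orientation): joint angles nearest the present ones, or None.
- r.observe(): the state.
- r.read_camera(name): name is "scene" or "top"; returns (picture, depth): 420x560x3 uint8, red, green, blue; 420x560 float32, m along the optical axis (not along the pixel's ray), 0 where there is no reading.
- r.camera_model(name): a dict with "fx", "fy", "cx", "cy" (pixels), "R" (3x3) and "t" (3): a world point X has camera coordinates R X + t. Camera axes: x right, y down, z forward; pixel columns grow to the right and rows downward; lengths in m; the calibration is good to about 2 mm. A picture is of the moment at which its call begins. camera_model takes no time and is no camera call.
A pose or a line that the arm cannot do raises r.Unreachable and nothing moves.
- r.finish_job(): hands the job in; it is judged then, once.
Trained networks look in the newest picture that a camera, given by its name, has taken for a name from the list of things; names that differ only in an ending like _2 or _b are one class to them, and where a whole thing is asked for, a point or a joint stands for the part that bears it (a point fixed in the world has none). Each returns a list of dicts, best first, with "score" (0 to 1); they miss things now and then, are a little off and sometimes report something else, mostly with a low value. They report only what shows in the picture. A call takes as long as a camera call. They do not tell look-alikes from the thing itself.
- r.outline_of(camera, target): "pixels" (420x560 bool, what is visible of it) and "point" ([column, row] in pixels, amid what is visible of it).
The state is a dict: "clock": time; "qpos": joint angles; "qd": joint speeds; "joint_torque": joint torques, N m; "tcp_pos": TCP position; "tool_rot": TCP orientation; "wrist_force": force on the tool from outside, world axes, zero at the start; "moment": the same for the moment, N m; "gripper_width": finger opening in m; "grasp_force": force on a finger pad.
Only numpy, scipy, OpenCV 4.12 (cv2) and the standard library are available. Lean on these libraries where they do the work, as an engineer would, in place of code of your own. Each camera call takes 0.05 s, during which the arm holds its last target. There are 200 camera calls.

TASK

An eraser has got into one of the two lanes of the battery case: take it out and lay it on the desk clear of the case, put the loose AA cell into that lane beside the other one, then swing the blue lid over and press its free edge down until the orange catch clicks and holds it shut. Press firmly but not brutally, and leave the mug, the pen pot and the USB stick where they are.

Things in the scene. Friction and masses are not known exactly. Their poses are not given: they have to be found in the camera images.
- case: Grey battery case, fixed to the desk: 84 mm (x) by 112 mm (y), 13 mm high. Origin: centre of its underside. Own +x points to the hinge side (away from the robot within 20 degrees), -x to the catch. Flat top with two lanes 5 mm deep (floor 8 mm above the desk), 56 mm long (x), 23 mm wide, centred at x = -4, y = +24 and -24 mm. One lane holds an AA cell, the other the eraser.
- lane_left (a point): Centre of the floor of the lane at own y = +24 mm of the case; own axes as the case's.
- lane_right (a point): Centre of the floor of the lane at own y = -24 mm of the case; own axes as the case's.
- lid (a joint): Hinge of the blue shell lid: 0 = shut, positive = open, at most 2.4 rad; starts leaning back past upright (1.75 to 2.1). Light friction (0.035 N m) holds it wherever it is left. Unclicked, its nose rests on the catch, about 0.085 rad ajar. It clicks when its free edge is pressed down near the middle with about 10 N, and is then at its stop.
- lid_hinge (a point): Middle of the lid's hinge axis: 42 mm from the case's centre along its +x, 13.5 mm above the desk; axis along the case's y. The lid reaches 84 mm from here, is 112 mm wide, a shell 14 mm deep with 3 mm walls (its outer top is 27.5 mm above the desk when shut).
- lid_edge (a point): Point on the lid's outer face, in the middle of its width and 6 mm from the free edge, where to press (white ribs). When shut it lies 36 mm from the case's centre towards the catch, 27.5 mm above the desk.
- catch (a joint): Orange sprung tongue at the front (own -x) of the case, 21 mm wide, top 26 mm above the desk, its outer face 52 mm from the case's centre. 0 = at rest; positive = bent outwards (rad). The lid's nose bends it by about 0.1 rad on its way past, and it springs back over the nose.
- eraser: White eraser in a blue card sleeve, 19 x 43 x 12 mm, 16 g, lying flat in one lane with its long side along the lane; its top stands 7 mm above the base's top. Origin: centre of its underside; own y is its long axis.
- cell_a: one of two identical AA cells, blue with a copper-coloured end, a cylinder 14.4 mm in diameter and 50 mm long, 23 g; it can roll about its long axis. It starts in the other lane of the case and is to stay in the case. Own y is its long axis; the origin lies on its surface, so use cell_a_center.
- cell_a_center (a point): Centre of cell_a; 15 mm above the desk when it lies in a lane.
- cell_b: one of two identical AA cells, blue with a copper-coloured end, a cylinder 14.4 mm in diameter and 50 mm long, 23 g; it can roll about its long axis. It starts loose on the desk. Own y is its long axis; the origin lies on its surface, so use cell_b_center.
- cell_b_center (a point): Centre of cell_b; 7 mm above the desk at the start.
- usb_stick: Bystander: red USB stick lying on the desk in front (not the one by the lamp), 18 x 60 x 9 mm. Origin: centre of its underside; own y is its long axis.
- mug: Bystander: white mug with grey dots, 91 mm high, 82 mm across, with its handle 114 mm long; stands beside the open lid on one side (not the mug by the drawer box at the back). Origin: centre of its extents on the desk; own -y points to the handle.
- pen_pot: Bystander: dark pot with pens, 80 mm across, 147 mm high with its pens; stands beside the open lid on the other side. Origin: centre of its underside.
Mind the look-alikes: they are no part of the job. What is shaped like the cell_a but pink or turquoise is not meant. Leave any turquoise look-alike of the case alone.

How it is judged:
On the way, in this order (a step that is already met when the one before it is completed fails the run):
1. the eraser lies on the desk, clear of the case ((x of eraser in the frame of case above 0.065 m or x of eraser in the frame of case below -0.065 m or y of eraser in the frame of case above 0.07 m or y of eraser in the frame of case below -0.07 m) and height (world z) of eraser between -0.01 and 0.025 m and linear speed of eraser below 0.02 m/s), for 0.2 s.
2. both cells lie in the lanes (((y of cell_a_center in the frame of case between 0.015 and 0.033 m and x of cell_a_center in the frame of case between -0.012 and 0.004 m and z of cell_a_center in the frame of case between 0.011 and 0.018 m and angle between the y axis of each of cell_a, cell_b and the x axis of case, either way round below 0.25 rad and y of cell_b_center in the frame of case between -0.033 and -0.015 m and x of cell_b_center in the frame of case between -0.012 and 0.004 m and z of cell_b_center in the frame of case between 0.011 and 0.018 m) or (y of cell_a_center in the frame of case between -0.033 and -0.015 m and x of cell_a_center in the frame of case between -0.012 and 0.004 m and z of cell_a_center in the frame of case between 0.011 and 0.018 m and angle between the y axis of each of cell_a, cell_b and the x axis of case, either way round below 0.25 rad and y of cell_b_center in the frame of case between 0.015 and 0.033 m and x of cell_b_center in the frame of case between -0.012 and 0.004 m and z of cell_b_center in the frame of case between 0.011 and 0.018 m))), for 0.2 s.
At the end, for the whole second after the job is handed in: Lid clicked shut (below 0.025 rad), catch sprung back (below 0.05 rad); one AA cell down in each lane (centre within 8 mm along and 9 mm across it, within 0.25 rad of its line); eraser on the desk beyond the case (over 65 mm from its centre along x or 70 mm along y); all at rest (all of step 1 and ((y of cell_a_center in the frame of case between 0.015 and 0.033 m and x of cell_a_center in the frame of case between -0.012 and 0.004 m and z of cell_a_center in the frame of case between 0.011 and 0.018 m and angle between the y axis of each of cell_a, cell_b and the x axis of case, either way round below 0.25 rad and y of cell_b_center in the frame of case between -0.033 and -0.015 m and x of cell_b_center in the frame of case between -0.012 and 0.004 m and z of cell_b_center in the frame of case between 0.011 and 0.018 m) or (y of cell_a_center in the frame of case between -0.033 and -0.015 m and x of cell_a_center in the frame of case between -0.012 and 0.004 m and z of cell_a_center in the frame of case between 0.011 and 0.018 m and angle between the y axis of each of cell_a, cell_b and the x axis of case, either way round below 0.25 rad and y of cell_b_center in the frame of case between 0.015 and 0.033 m and x of cell_b_center in the frame of case between -0.012 and 0.004 m and z of cell_b_center in the frame of case between 0.011 and 0.018 m)) and linear speed of each of cell_a, cell_b below 0.02 m/s and value of joint lid below 0.025 rad and value of joint catch below 0.05 rad); the robot touches nothing.
It fails at once if the mug is shifted by more than 30 mm or tipped (distance of mug from where it was at the start of the episode above 0.03 m or angle between mug's own z axis and vertical above 0.4 rad).
It fails at once if the pen pot is shifted by more than 30 mm or tipped (distance of pen_pot from where it was at the start of the episode above 0.03 m or angle between pen_pot's own z axis and vertical above 0.4 rad).
It fails at once if the USB stick is shifted by more than 30 mm (distance of usb_stick from where it was at the start of the episode above 0.03 m).
It fails at once if the lid is pressed with more than 60 N (contact force between lid and anything else above 60 N).
It also fails if it takes over 59 s, if anything falls off the work surface, if the arm or the gripper's body presses on something with over 40 N, if the wrist force passes 120 N, or if a joint passes its speed limit or range.

## Working session

There is one attempt and no reset: what is moved stays moved. The work goes in short steps, each a Python script; the robot and the scene stay as the last script left them, time stands still between calls to the robot, and variables do not carry over. Pictures are saved under pics/ and viewed, at most 10 in all, crops included, and the job is handed in when it is done.

```bash
mkdir -p pics; ls; cat > h.py <<'E'
import numpy as np, cv2
from rig import r
def snap(cam):
    p,d=r.read_camera(cam); return p,d,r.camera_model(cam)
def world(cam,d):
    m=r.camera_model(cam); v,u=np.mgrid[0:d.shape[0],0:d.shape[1]]
    P=np.stack([(u-m['cx'])/m['fx']*d,(v-m['cy'])/m['fy']*d,d],-1)
    return (P-m['t'])@m['R']
E
python3 - <<'E'
from h import *
for c in ['top','scene']:
    p,d,m=snap(c); cv2.imwrite(f'pics/{c}0.png',p[...,::-1]); np.save(f'{c}_d0.npy',d)
    W=world(c,d)
    print(c,(-m['R'].T@m['t']).round(3))
    for n in ['case','eraser','cell_b','lid','usb_stick','mug','pen_pot','catch']:
        for o in r.outline_of(c,n)[:4]:
            px=o['pixels']&(d>0); Q=W[px]
            if len(Q): print(n,round(o['score'],2),np.round(o['point']),np.median(Q,0).round(3),Q.min(0).round(3),Q.max(0).round(3))
E
```

```text
pics
top [0.384 0.1   0.985]
case 0.95 [179. 329.] [0.304 0.277 0.027] [ 0.252  0.221 -0.003] [0.352 0.338 0.033]
case 0.91 [265. 182.] [0.587 0.113 0.015] [ 0.5    0.042 -0.004] [0.668 0.187 0.1  ]
eraser 0.52 [282. 196.] [0.557 0.083 0.021] [0.535 0.071 0.006] [0.582 0.095 0.026]
cell_b 0.66 [257. 199.] [0.542 0.128 0.021] [0.519 0.117 0.012] [0.565 0.139 0.026]
cell_b 0.65 [216. 263.] [0.422 0.205 0.013] [ 0.405  0.188 -0.002] [0.439 0.227 0.019]
cell_b 0.58 [163. 257.] [0.434 0.313 0.013] [0.411 0.302 0.002] [0.459 0.325 0.019]
cell_b 0.57 [279. 263.] [0.418 0.089 0.013] [ 0.393  0.083 -0.003] [0.442 0.097 0.018]
lid 0.9 [180. 328.] [0.304 0.279 0.028] [ 0.259  0.221 -0.002] [0.347 0.344 0.033]
lid 0.83 [262. 164.] [0.614 0.124 0.05 ] [ 0.583  0.066 -0.002] [0.651 0.185 0.1  ]
lid 0.73 [268. 183.] [0.585 0.111 0.015] [ 0.5    0.042 -0.003] [0.657 0.177 0.1  ]
usb_stick 0.57 [397. 258.] [ 0.439 -0.145  0.009] [ 0.426 -0.178 -0.   ] [ 0.45  -0.119  0.013]
usb_stick 0.41 [262. 165.] [0.614 0.123 0.05 ] [0.584 0.068 0.009] [0.642 0.179 0.1  ]
usb_stick 0.28 [329. 145.] [ 0.655 -0.009
[... 839 characters left out ...]
101 0.015]
lid 0.74 [238. 209.] [0.614 0.126 0.052] [ 0.581 -0.057 -0.003] [0.86  0.184 0.098]
lid 0.59 [268. 305.] [0.294 0.29  0.028] [ 0.254  0.191 -0.002] [0.387 0.34  0.031]
usb_stick 0.47 [381. 224.] [ 0.434 -0.14   0.007] [ 0.423 -0.187 -0.002] [ 0.464 -0.115  0.012]
mug 0.58 [276. 194.] [0.621 0.013 0.057] [ 0.601 -0.191 -0.05 ] [0.957 0.072 0.093]
pen_pot 0.76 [187. 221.] [0.557 0.28  0.072] [ 0.542  0.086 -0.002] [0.901 0.307 0.145]
pen_pot 0.25 [269. 230.] [0.549 0.089 0.019] [0.532 0.073 0.011] [0.571 0.098 0.023]
catch 0.73 [287. 321.] [0.252 0.279 0.018] [0.249 0.267 0.003] [0.261 0.289 0.026]
catch 0.63 [280. 238.] [0.504 0.095 0.014] [ 0.5    0.08  -0.001] [0.512 0.106 0.025]
```

```bash
python3 - <<'E'
import cv2
p=cv2.imread('pics/top0.png')[100:370,120:440]
cv2.imwrite('pics/crop0.png',cv2.resize(p,None,fx=2.2,fy=2.2,interpolation=cv2.INTER_CUBIC))
E
```

```text
(no output)
```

View pics/crop0.png

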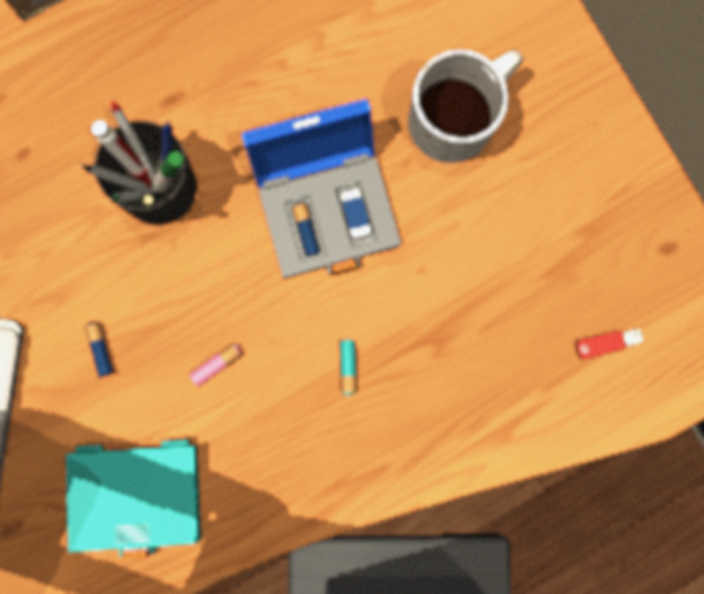

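View pics/scene0.png

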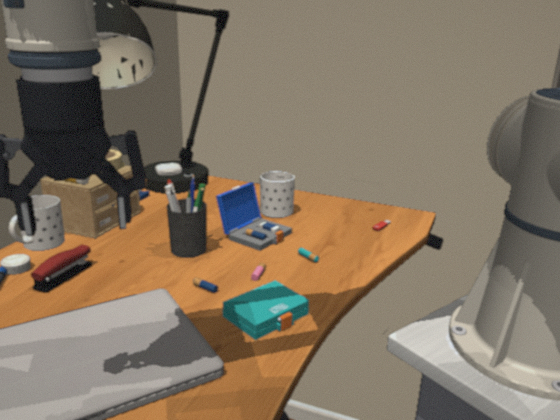

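The scene:
- **Cells:** there are three cell-like things, at full-image pixels (163,257) blue/copper, (216,263) pink and (279,263) turquoise. The blue one is cell_b.
- **Case:** the grey case with the blue lid, at (265,182), is the one meant. The turquoise case at (180,329) is a decoy.
- **Lanes:** the eraser is in the right lane at (282,196), and cell_a is in the left lane at (257,199).

The crop above confirms the colours. Next I measure precisely and check the API signatures.

View pics/m1.png

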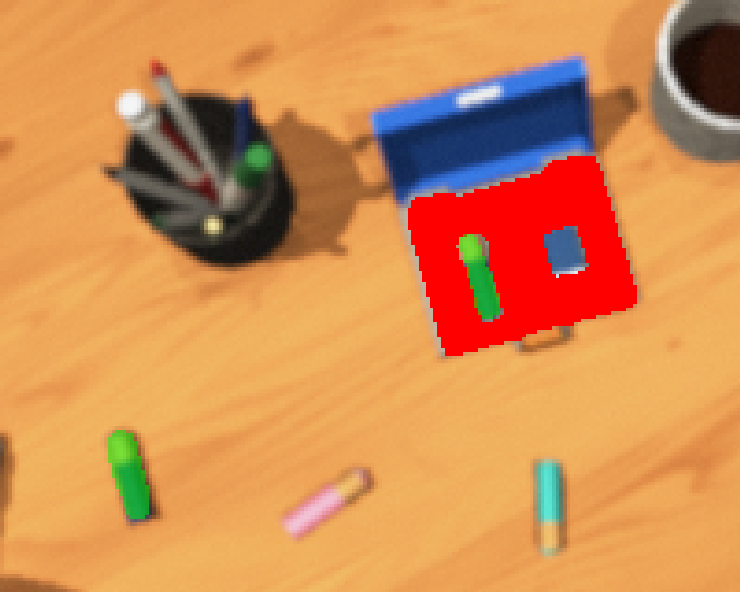

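```bash
cat >> h.py <<'E'
from scipy.spatial.transform import Rotation as Ro
YAW=.269; CC=np.array([.5515,.1045])
def w(x,y):  # case frame (m) -> world xy
    c,s=np.cos(YAW),np.sin(YAW); return CC+[c*x-s*y,s*x+c*y]
def case(p): 
    c,s=np.cos(YAW),np.sin(YAW); d=np.asarray(p)[:2]-CC; return np.array([c*d[0]+s*d[1],-s*d[0]+c*d[1]])
def rot(yaw,tilt=0):  # tool x along yaw or opposite (nearest joints), tilt about that yaw axis
    best=None
    for k in (0,np.pi):
        R=(Ro.from_euler('z',yaw)*Ro.from_euler('x',tilt)*Ro.from_euler('x',np.pi)*Ro.from_euler('z',k)).as_matrix()
        q=r.solve_ik([.5,.1,.35],R)
        if q is None: continue
        if best is None or abs(q[5])<best[0]: best=(abs(q[5]),R)
    return best[1]
def tcp(xy,z,R,L=.173): return np.array([xy[0],xy[1],z])-L*R[:,2]
def st(tag=''):
    o=r.observe(); print(tag,'t',round(o['clock'],2),'tip',(np.array(o['tcp_pos'])+.173*np.array(o['tool_rot'])[:,2]).round(4),'w',round(o['gripper_width'],4),'gf',np.round(o['grasp_force'],1),'F',np.round(o['wrist_force'],1)); return o
E
python3 - <<'E'
from h import *
e=onplane('top',(282.7,197.6),.02)[0]; ec=case(e); print('eraser',e,ec)
R=rot(YAW,.07); p=w(np.clip(ec[0],-.012,.004),np.clip(ec[1],-.026,-.022))
r.move_ptp(tcp(p,.16,R),R); st()
r.movel(tcp(p,.06,R),vel=.2); r.movel(tcp(p,.0153,R),vel=.08); st('down')
r.close(); o=st('closed')
E
```

```text
eraser [0.55413036 0.0791843  0.02      ] [-0.00419233 -0.02510434]
 t 3.23 tip [0.5542 0.0799 0.1601] w 0.0855 gf 0.0 F [-0.6  0.   0.5]
down t 4.59 tip [0.5541 0.0792 0.0151] w 0.0859 gf 0.0 F [ 0.4  0.2 -0.5]
closed t 5.22 tip [0.5542 0.0795 0.0158] w 0.0157 gf 58.6 F [-1.7  1.4  5.8]
```

```bash
python3 - <<'E'
from h import *
o=r.observe(); R=np.array(o['tool_rot']); t=np.array(o['tcp_pos'])
r.movel(t+[0,0,.06],vel=.12); st('lift')
for c in ['top','scene']:
    p,d,m=snap(c)
    X=m['R']@(t+.17*R[:,2]+[0,0,.06])+m['t']; u,v=int(m['fx']*X[0]/X[2]+m['cx']),int(m['fy']*X[1]/X[2]+m['cy'])
    q=p[max(v-70,0):v+70,max(u-95,0):u+95,::-1]; cv2.imwrite(f'pics/l_{c}.png',cv2.resize(q,(390,290)))
cv2.imwrite('pics/l.png',np.hstack([cv2.imread('pics/l_top.png'),cv2.imread('pics/l_scene.png')]))
E
```

```text
lift t 5.88 tip [0.5539 0.0793 0.0755] w 0.0154 gf 58.6 F [-0.6 -0.2 -0.1]
```

View pics/l.png

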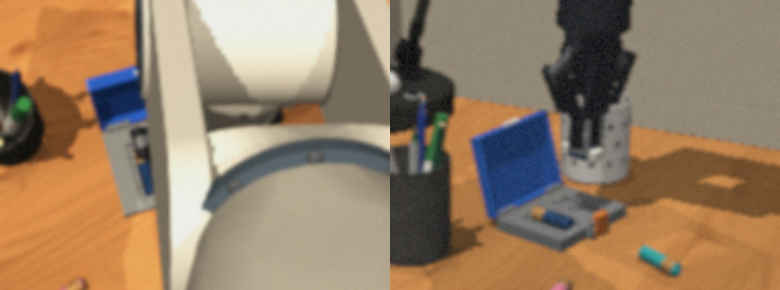

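The eraser is in the grip (white between the fingers at about (580,150) in the right panel), and cell_a is still in its lane at (550,217). Next I lay the eraser down, then fetch cell_b.

```bash
python3 - <<'E'
from h import *
R=np.array(r.observe()['tool_rot']); p=[.455,-.02]
r.movel(tcp(p,.07,R),vel=.25); r.movel(tcp(p,.0095,R),vel=.1); st('at desk')
r.ungrasp(); st('open'); r.movel(tcp(p,.11,R),vel=.25)
cb=np.array([.4358,.3153]); Rb=rot(.262,.08)
r.move_ptp(tcp(cb,.13,Rb),Rb); st('over cell')
p_,d,m=snap('top'); cv2.imwrite('pics/e.png',p_[...,::-1])
for n,z in [('eraser',.012),('cell_b',.0152)]:
    for o in r.outline_of('top',n): print(n,round(o['score'],2),o['point'],rect(o['pixels'],z),case(rect(o['pixels'],z)[0]))
E
```

```text
at desk t 7.44 tip [ 0.4556 -0.0197  0.0095] w 0.0154 gf 58.6 F [ 1.7  0.4 -0. ]
open t 8.12 tip [ 0.4553 -0.02    0.0095] w 0.0849 gf 0.0 F [-1.1 -0.6  0.1]
over cell t 9.95 tip [0.4358 0.3143 0.1294] w 0.0856 gf 0.0 F [ 0.3 -0.9  0.9]
eraser 0.79 [333.4, 242.8] (array([ 0.45945624, -0.01933168]), np.float64(0.3049912334378406), 42.12744903564453, 19.67522430419922) [-0.12164405 -0.0949161 ]
cell_b 0.73 [257.5, 202.0] (array([0.54307355, 0.12768137]), np.float64(0.27789789698305567), 49.92213821411133, 14.0707368850708) [-0.00196256  0.02458718]
cell_b 0.61 [279.7, 264.1] (array([0.41712088, 0.08890047]), np.float64(-0.0016532904047208419), 49.15312194824219, 15.788765907287598) [-0.13369231  0.02067509]
cell_b 0.58 [218.0, 262.2] (array([0.42037161, 0.20644629]), np.float64(-0.8399107406454167), 48.817466735839844, 16.972003936767578) [-0.09931862  0.13312968]
```

View pics/e.png

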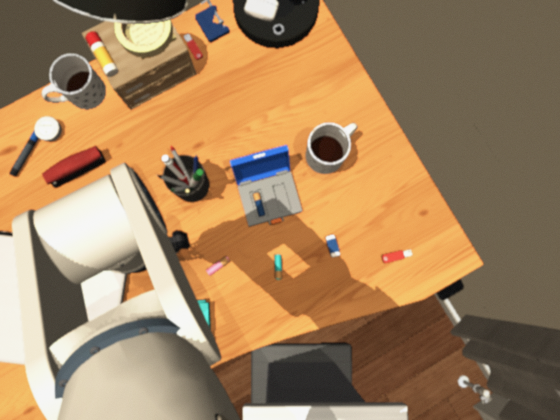

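The eraser lies on the desk at (333,243), well clear of the case. cell_a is still in the left lane at (257,202), and the right lane at (281,197) is empty. Next is cell_b.

```bash
python3 - <<'E'
from h import *
R=np.array(r.observe()['tool_rot']); cb=np.array([.4352,.3150])
r.movel(tcp(cb,.05,R),vel=.25); r.movel(tcp(cb,.0037,R),vel=.08); r.close(); st('closed')
r.movel(tcp(cb,.20,R),vel=.25); st('lifted')
R2=Ro.from_euler('z',YAW-.262).as_matrix()@R
p=w(-.004,-.024)
r.move_ptp(tcp(p,.12,R2),R2); r.movel(tcp(p,.035,R2),vel=.15); st('hover')
P,d,m=snap('scene')
X=m['R']@np.r_[p,.03]+m['t']; u,v=int(m['fx']*X[0]/X[2]+m['cx']),int(m['fy']*X[1]/X[2]+m['cy'])
cv2.imwrite('pics/hov.png',cv2.resize(P[v-50:v+40,u-70:u+60,::-1],None,fx=6,fy=6,interpolation=cv2.INTER_CUBIC)); print(u,v)
E
```

```text
closed t 11.95 tip [0.4353 0.3151 0.004 ] w 0.0113 gf 58.7 F [-1.3 -1.5  5.7]
lifted t 12.88 tip [0.4345 0.3145 0.1988] w 0.0114 gf 58.6 F [-0.3  0.5 -1.2]
hover t 14.67 tip [0.5545 0.0808 0.0356] w 0.0116 gf 58.6 F [ 0.6 -0.   0.7]
271 220
```

View pics/hov.png

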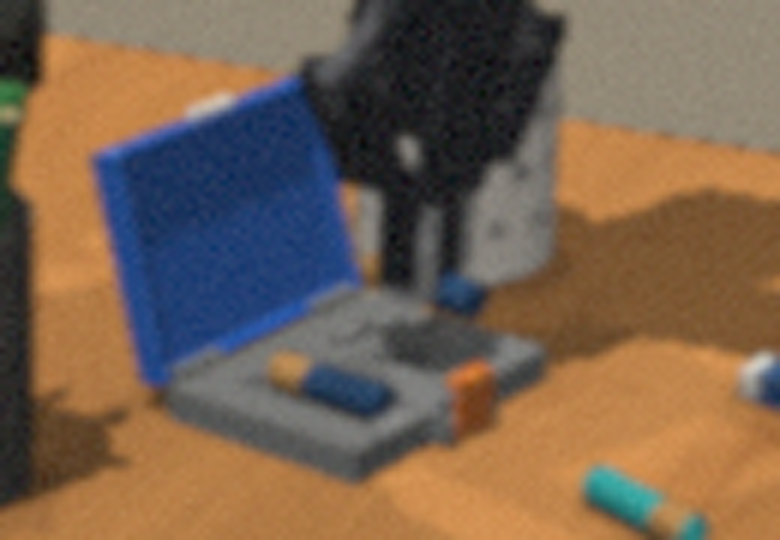

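The cell is held between the fingers above the right lane, with its copper end at crop (370,268) and its blue end at (465,292), parallel to cell_a. Now I lower it and release.

```bash
python3 - <<'E'
from h import *
R=np.array(r.observe()['tool_rot']); p=w(-.004,-.024)
r.movel(tcp(p,.0155,R),vel=.08); st('low'); r.ungrasp(); st('open')
r.movel(tcp(p,.13,R),vel=.25)
Rl=rot(YAW,0); q=w(.0,-.17); r.move_ptp(tcp([.40,-.05],.22,Rl),Rl); st('away')
P,d,m=snap('top'); S,_,_=snap('scene')
for o in r.outline_of('top','cell_b'):
    k=rect(o['pixels'],.0152)
    if abs(case(k[0])).max()<.06: print('cell',o['score'],case(k[0]),k[1]-YAW,k[2:],np.median(world('top',d)[o['pixels']],0))
a=cv2.resize(P[140:235,215:325,::-1],(440,380),interpolation=cv2.INTER_CUBIC)
b=cv2.resize(S[175:255,205:280+20,::-1],(360,380*1),interpolation=cv2.INTER_CUBIC)
cv2.imwrite('pics/placed.png',np.hstack([a,b]))
E
```

```text
low t 15.11 tip [0.5546 0.0804 0.0152] w 0.0117 gf 58.7 F [ 4.   1.1 -2.8]
open t 15.82 tip [0.5538 0.0803 0.0155] w 0.0855 gf 0.0 F [0.6 0.8 0.3]
away t 17.31 tip [ 0.4007 -0.0497  0.2196] w 0.0853 gf 0.0 F [0.2 0.6 0.1]
cell 0.59 [-0.00223627  0.02388253] -0.024221274201710385 (45.30915832519531, 11.655049324035645) [0.54081177 0.12652261 0.0218544 ]
cell 0.53 [-0.00480829 -0.02547459] -0.043835389051116835 (49.25206756591797, 15.539916038513184) [0.55129958 0.07868384 0.02138095]
```

View pics/placed.png

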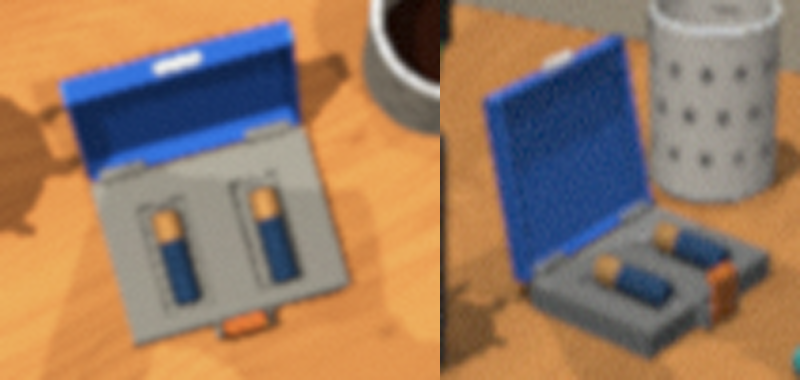

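Both cells lie in their lanes, with tops at about 22 mm as expected. The top view shows them at crop (178,255) and (275,235). Next I close the gripper, go behind the lid and push it over.

```bash
python3 - <<'E'
from h import *
R=np.array(r.observe()['tool_rot'])
r.close(); st('shut')
r.move_ptp(tcp(w(.124,0),.20,R),R); r.movel(tcp(w(.124,0),.062,R),vel=.15); st('behind')
for x in np.arange(.104,-.0071,-.0222):
    r.movel(tcp(w(x,0),.062,R),vel=.06); o=st(f'{x:.3f}')
    if np.linalg.norm(o['wrist_force'])>20: break
else:
    r.movel(tcp(w(-.034,0),.037,R),vel=.05); st('on edge')
    P,d,m=snap('scene'); cv2.imwrite('pics/lid.png',cv2.resize(P[140:270,180:340,::-1],None,fx=4,fy=4))
E
```

```text
shut t 18.23 tip [ 0.4  -0.05  0.22] w -0.0001 gf 0.0 F [0.1 0.6 0.7]
behind t 20.54 tip [0.6717 0.1375 0.0631] w 0.0003 gf 0.0 F [-0.8  0.2 -0.2]
0.104 t 21.02 tip [0.6516 0.1321 0.0623] w -0.0 gf 0.0 F [-0.4 -0.4  0.5]
0.082 t 21.54 tip [0.6301 0.1262 0.0621] w -0.0001 gf 0.0 F [0.3 0.7 0.3]
0.060 t 22.06 tip [0.6086 0.1203 0.062 ] w 0.0003 gf 0.0 F [0.2 0.8 0.4]
0.037 t 22.57 tip [0.5873 0.1144 0.0621] w -0.0001 gf 0.0 F [-0.   0.4 -0.4]
0.015 t 23.09 tip [0.5659 0.1085 0.0621] w 0.0003 gf 0.0 F [ 0.8  0.3 -0.2]
-0.007 t 23.61 tip [0.5446 0.1026 0.0621] w -0.0003 gf 0.0 F [-0.1 -0.  -0.3]
on edge t 24.49 tip [0.5191 0.0955 0.0371] w -0.0001 gf 0.0 F [-0.2  0.5  0.7]
```

View pics/lid.png

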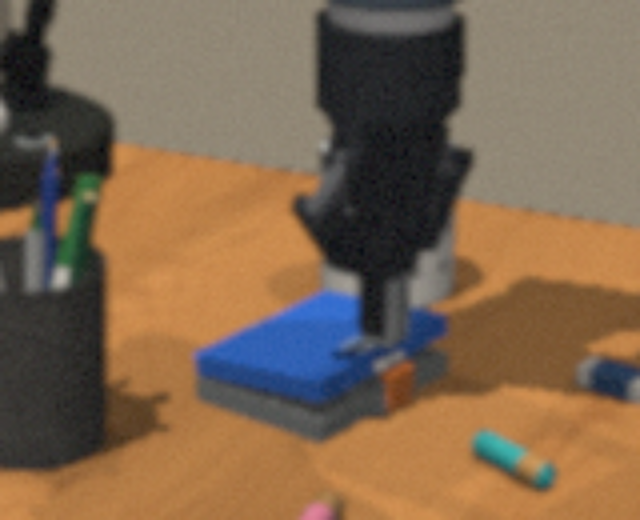

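The lid is over and nearly shut. The fingers sit on its free edge at crop (385,340), behind the orange catch at (398,385). Now I press down in small steps and watch the force.

```bash
python3 - <<'E'
from h import *
R=np.array(r.observe()['tool_rot'])
p=w(-.034,0); z=.037
while z>.0245:
    z-=.0008; r.movel(tcp(p,z,R),vel=.02); o=st(f'{z:.4f}')
    if o['wrist_force'][2]>28: break
E
```

```text
0.0362 t 24.79 tip [0.5188 0.0955 0.0363] w 0.0001 gf 0.0 F [-0.5  0.3 -0.5]
0.0354 t 25.04 tip [0.5186 0.0955 0.0354] w 0.0 gf 0.0 F [ 0.2 -0.9 -0.3]
0.0346 t 25.29 tip [0.5186 0.0954 0.0346] w -0.0002 gf 0.3 F [0.5 0.1 1.3]
0.0338 t 25.54 tip [0.5185 0.0954 0.0337] w 0.0001 gf 0.2 F [ 0.7 -0.6  0.2]
0.0330 t 25.79 tip [0.5185 0.0954 0.0331] w -0.0 gf 2.4 F [-2.3  0.2  4.4]
0.0322 t 26.04 tip [0.5187 0.0955 0.0321] w 0.0001 gf 0.0 F [0.1 0.2 0.3]
0.0314 t 26.29 tip [0.5186 0.0955 0.0313] w -0.0001 gf 0.0 F [-0.2  0.3 -0.7]
0.0306 t 26.54 tip [0.5186 0.0954 0.0305] w 0.0001 gf 0.0 F [-0.7 -0.1 -0.3]
0.0298 t 26.79 tip [0.5186 0.0954 0.0297] w -0.0 gf 0.0 F [-0.3  0.2  0.5]
0.0290 t 27.04 tip [0.5186 0.0954 0.029 ] w -0.0001 gf 0.0 F [-0.3 -0.2  1. ]
0.0282 t 27.29 tip [0.5186 0.0954 0.0282] w 0.0004 gf 0.0 F [-0.4 -0.9 -0.6]
0.0274 t 27.54 tip [0.5187 0.0955 0.0278] w 0.0004 gf 3.4 F [-1.3 -0.7  6.1]
0.0266 t 27.79 tip [0.5187 0.0954 0.0276] w 0.0005 gf 7.8 F [-4.3 -0.9 15.9]
0.0258 t 28.04 tip [0.5187 0.0954 0.0274] w 0.0003 gf 12.1 F [-6.4 -1.4 23.9]
0.0250 t 28.29 tip [0.5187 0.0954 0.0272] w 0.0001 gf 16.4 F [-8.6 -2.4 32.1]
```

It snapped past the catch at about 33 mm (the force dropped to zero) and met the stop at 27.5 mm. Now I retract and verify.

```bash
python3 - <<'E'
from h import *
R=np.array(r.observe()['tool_rot'])
r.movel(tcp(w(-.034,0),.15,R),vel=.15); r.move_ptp(tcp([.36,-.12],.25,R),R); r.hold(.3); st()
P,d,m=snap('top'); S,ds,_=snap('scene'); W=world('top',d)
for o in r.outline_of('top','lid'):
    if np.hypot(*(case(np.median(W[o['pixels']],0))))<.06:
        Q=W[o['pixels']]; c=np.array([case(q) for q in Q]); ok=(abs(c[:,0])<.035)&(abs(c[:,1])<.05)
        print('lid',o['score'],'slope',np.polyfit(c[ok,0],Q[ok,2],1))
for o in r.outline_of('top','eraser'): print('eraser',o['score'],case(np.median(W[o['pixels']],0)),np.median(W[o['pixels']],0))
cv2.imwrite('pics/end.png',np.hstack([cv2.resize(P[90:290,140:440,::-1],(450,300)),cv2.resize(S[160:280,190:330,::-1],(350,300))]))
E
```

```text
t 30.68 tip [ 0.3603 -0.1196  0.2497] w -0.0004 gf 0.0 F [-0.5  0.3 -0.4]
lid 0.57 slope [-0.00122254  0.02778891]
eraser 0.71 [-0.12280267 -0.09401033] [ 0.45809856 -0.01876642  0.01261356]
```

View pics/end.png

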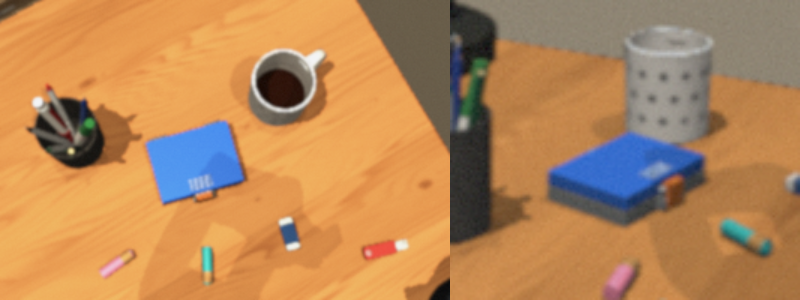

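The lid is flat (slope about 0) at 27.8 mm, with the orange catch over its edge at crop (672,190). The eraser is clear of the case at (289,233), and the mug, pen pot and USB stick are where they were. I'm handing the job in.

```bash
python3 -c "
from rig import r
print(r.finish_job())"
```

```text
the job is handed in; nothing more can be done
None
```

I handed the job in with the eraser on the desk clear of the case, a cell in each lane and the lid clicked shut; the mug, pen pot and USB stick stayed where they were, and the run took about 31 s of the 59 s allowed.

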